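# Unpin the casing and present its hidden module

## Robot

A 6-joint arm with a two-finger parallel gripper is mounted at the origin on the work surface. World frame = base frame: x ahead of the robot, y to its left, z up, the work surface at z = 0. Lengths are in m, angles in degrees, forces in N, time in s.
With the tool pointing down it reaches from about 0.25 to 0.725 m from the base axis. Payload 9.7 kg.
Tool frame: the origin (TCP) lies at the very end of the fingers, on their centre line; the grasp point (between the pads) lies 19 mm behind it; z points along the fingers, y is the direction in which the jaws open and shut (so a half turn about z gives the same grasp; the last joint's range is limited). The gripper opens to 85 mm and grips with 20 to 120 N. Pads are 22 mm wide; open, the fingers measure 114 mm over their backs; the gripper's body (76 mm by 85 mm) begins 54 mm behind the grasp point. The pads swing forward as they close: fully open they stand 13 mm farther back than shut.
Start: joints at [67.953, 4.979, 10.078, 95.1, 0, 90], TCP at [0.206, 0.51, 0.231] pointing down, gripper open.
Joint ranges: [-179.16, 179.16], [-48.56, 103.87], [-65.8, 70.77], [-126.05, 130.52], [-82.76, 87.17], [-180, 180]. Speed limits (degrees/s): [127.2, 127.2, 147.25, 180, 180, 180].

## Interface

Orientations are given as [roll, pitch, yaw] about the fixed x, y, z axes, in that order (R = Rz(yaw) Ry(pitch) Rx(roll)).
In Python, from workcell import bot gives the robot as it stands. The module is installed in compiled form; this text tells all that it offers.
- The arm moves only by the tool arm_command, never from a script. Its argument "increments" is a list of rows, each a list of 7 numbers: the gripper command: -1 is fully open, 1 is shut, values between are in proportion, then the shift along the tool's x, y, z in cm, then the turn, a rotation vector about the tool's x, y, z in degrees. In form: [[gripper, x, y, z, rx, ry, rz], ...]. A call has 1 to 10 rows; each row shifts and turns the commanded pose from where the row before left it, along the tool's axes as they then stand; what a row does not reach is not made up. A row lasts 1/8 s, in which the tool goes at most 62.5 mm and 10.7 degrees, less where a joint would pass 70% of its speed; a pose out of reach is approached as far as the arm can. A call is refused whole if a number of a shift passes 6.25 or a number of a turn 10.7, either way. A call with a gripper value outside its range is refused whole. The fingers move at their own pace and stop on an object; "grip_force" is the grip in N (left out, the last holds). Time passes only in rows, so rows that do not move let the fingers close. It gives the time, the measured TCP pose, the force and the opening at its end, in the units of the state.
- bot.get_obs(): the state, without advancing time (a new reading comes with each control period).
- bot.camera(name): name is "scene" or "side" or "wrist"; returns a dict with "color" (384x512x3 uint8, red, green, blue), "fx", "fy", "cx", "cy" (pixels), "origin" and "attitude" of the camera in the world. Camera axes: x right, y up, looking along -z (the intrinsics and any distortion apply to the point x, -y, -z); pixel columns grow to the right and rows downward; lengths in m; the calibration is good to about 2 mm. The wrist camera is an equidistant fisheye: a pixel r from the principal point sees the ray r / f radians off the axis. A picture is of the moment at which its call begins. There is no depth.
- bot.job_done(): hands the job in, once; it reports no verdict.
The state is a dict: "time": time; "q": joint angles; "qd": joint speeds; "joint_efforts": joint torques, N m; "ee_pos": TCP position; "tcp_rot": TCP orientation; "wrist_force": force on the tool from outside, world axes, zero at the start; "torque": the same for the moment, N m; "opening": finger opening in m.
Only numpy, scipy, OpenCV 4.12 (cv2) and the standard library are available. Lean on these libraries where they do the work, as an engineer would, in place of code of your own. Each camera call takes 0.05 s, during which the arm holds its last target. There are 200 camera calls.

## Task

Take this casing apart as far as its module: pull out the keeper pin at its front, push it fully down into the narrow vial and let go of it, and only then lift the casing's flap to about upright so that it stays open. Draw the flat white module out of the casing and present it over the middle of the black mat, upright and still, about 15 cm above the table, and finish while still holding it there. Leave the pin in the vial, the flap open, and the cups, scale, screwdriver and power pack where they are.

Things in the scene. Friction and masses are not known exactly. Their poses are not given: they have to be found in the camera images.
- casing: Grey plastic casing bolted to the table, 130 (its x) x 140 (y) x 75 mm high, walls and floor 5 mm. Origin: centre of its underside; +x points to its hinge side, away from the robot give or take its yaw; z up. A steel bracket 22 x 34 mm on its front (hole axis at x = -76, y = 0 mm; top at z = 82 mm; through hole 10.5 mm wide) carries the keeper pin at the start.
- flap (a joint): Casing's top flap, a 130 x 140 x 6 mm grey plate hinged along the far upper edge. Radians: 0 shut, grows as the front edge is lifted, 1.57 upright, stop at 1.8. Stiff hinge (0.13 N m friction; 2 to 3 N at the handle lifts it): it stays where left. Shut, its top is at 81 mm above the table; the pin's collar overlaps its front edge by 4 mm.
- flap_handle (a point): Middle of the flap's dark bow handle: round bar 10 mm thick along the casing's y, 80 mm between its posts, 35 mm above the flap's top face (116 mm above the table when shut), 25 mm back from the front edge, 113 mm from flap_hinge. With the flap open it is on the far side. The bar can turn between the fingers while the hand stays pointing down.
- flap_hinge (a point): Point on the hinge axis, in the middle of the casing's far upper edge (casing x = 65 mm, y = 0, z = 75 mm); the axis runs along the casing's y. Fixed to the casing.
- pin: Keeper pin, 95 mm long, 35 g: steel shank 8 mm thick, 55 mm long, tapered tip; round collar 30 mm wide, 3 mm thick (55 to 58 mm from the tip); above it a black round grip 14 mm thick, 37 mm long. Origin: its tip; z points from tip to grip. Starts upright in the casing's bracket, tip 27 mm above the table, resting loosely on its collar.
- vial: White round vial with a narrow neck, fixed to the table, left of the casing: body 48 mm wide, neck 24 mm wide outside from 52 mm up, 72 mm high in all. Opening 11 mm wide; inner floor 6 mm above the table. Origin: centre of its underside, z up. With the pin fully home its collar rests on the rim and its tip is 17 mm above the table.
- vial_mouth (a point): Centre of the vial's opening, at the rim, 72 mm above the table.
- module: White flat module under the flap: 60 (its x) x 10 (y) x 60 mm high, 75 to 140 g. Origin: centre of its underside, z up. Stands on the casing's 5 mm floor at casing x = -8, y = 0 mm, in a slot 12 mm wide between guides 23 mm above the table; flat faces towards the casing's +y and -y, 50 mm free beside each above the guides. Top 65 mm above the table. Lifts straight up.
- mat: Black rubber mat on the table right of the casing, 110 x 110 x 3 mm. Origin: centre of its underside.
- cup_a: Clear plastic cup with dark screws, 68 mm wide, 62 mm high, loose. Bystander. Origin: centre of its underside.
- cup_b: Clear plastic cup with steel screws, 68 mm wide, 62 mm high, loose. Bystander. Origin: centre of its underside.
- cup_c: Clear plastic cup with brass screws, 68 mm wide, 62 mm high, loose. Bystander. Origin: centre of its underside.
- scale: Small white pocket scale, 100 x 75 x 18 mm, loose. Bystander. Origin: centre of its underside.
- driver: Screwdriver lying on the table, loose. Bystander.
- block: Black plastic power pack, 70 x 45 x 30 mm, loose. Bystander. Origin: centre of its underside.
There are look-alikes about, which are no part of the job. There is more than one size of the mat; the job needs the smaller.

How it is judged:
By the outcome, as a careful person would: the job done as asked, in the order asked, and still so for the second after the job is handed in, while the arm keeps its last pose, push and grip.
It also fails if it takes over 70 s, if anything falls off the work surface, if the arm or the gripper's body presses on something with over 40 N, if the wrist force passes 120 N, or if a joint passes its speed limit or range.

## Working session

There is one attempt and no reset: what is moved stays moved. The work goes in short steps, Python scripts to look and compute and a tool call to move; the robot and the scene stay as the last step left them, time stands still between calls to the robot, and variables do not carry over. Pictures are saved under pics/ and viewed, about 8 in all and at most 12, crops included, and the job is handed in when it is done.

Besides the shell and the picture viewer there is one more tool, called after "Call:" in YAML: its name, and indented under it one key for each argument. arm_command: Moves the arm, as the interface text tells. Its arguments: {"type":"object","properties":{"increments":{"type":"array"},"grip_force":{"type":"number"}},"required":["increments"]}

```bash
mkdir -p pics
cat > h.py <<'E'
import numpy as np, cv2
from scipy.spatial.transform import Rotation as R
from workcell import bot
def rot(a):
    a=np.array(a,float)
    if a.shape==(3,3): return a
    if a.shape==(4,): return R.from_quat(a).as_matrix()
    return R.from_euler('xyz',a,degrees=True).as_matrix()
def ray(c,u,v,fish=False):
    x,y=(u-c['cx'])/c['fx'],(v-c['cy'])/c['fy']
    if fish:
        t=np.hypot(x,y); d=np.array([x/t*np.sin(t),y/t*np.sin(t),np.cos(t)]) if t>0 else np.array([0,0,1.])
    else: d=np.array([x,y,1.])
    return rot(c['attitude'])@(d*[1,-1,-1])
def onz(c,u,v,z,fish=False):
    d=ray(c,u,v,fish); o=np.array(c['origin']); return o+d*(z-o[2])/d[2]
def proj(c,p,fish=False):
    d=rot(c['attitude']).T@(np.array(p)-c['origin'])*[1,-1,-1]
    if fish:
        r=np.hypot(d[0],d[1]);t=np.arctan2(r,d[2]);x,y=d[0]/r*t,d[1]/r*t
    else: x,y=d[0]/d[2],d[1]/d[2]
    return np.array([x*c['fx']+c['cx'],y*c['fy']+c['cy']])
def tri(c1,p1,c2,p2):
    o1,o2=np.array(c1['origin']),np.array(c2['origin']);d1,d2=ray(c1,*p1),ray(c2,*p2)
    s=np.linalg.lstsq(np.c_[d1,-d2],o2-o1,rcond=None)[0]
    a,b=o1+d1*s[0],o2+d2*s[1];return (a+b)/2,np.linalg.norm(a-b)
def cam(n):
    c=bot.camera(n);np.save('last_%s.npy'%n,c,allow_pickle=True);return c
def old(n): return np.load('last_%s.npy'%n,allow_pickle=True).item()
def save(img,name): cv2.imwrite('pics/'+name,img[:,:,::-1])
E
python3 - <<'E'
from h import *
for n in ('scene','side','wrist'):
    c=cam(n);print(n,{k:(v if k!='color' else v.shape) for k,v in c.items()})
    save(cv2.resize(c['color'],None,fx=1.5,fy=1.5,interpolation=cv2.INTER_CUBIC),n+'0.png')
print(bot.get_obs())
E
```

```text
scene {'color': (384, 512, 3), 'fx': 406.23338936501193, 'fy': 406.23338936501193, 'cx': 259.37628322282177, 'cy': 185.07864812116253, 'origin': array([0.79782486, 0.38594835, 0.94654343]), 'attitude': array([ 32.58596479,   0.49454331, 149.37238718])}
side {'color': (384, 512, 3), 'fx': 499.80798862475547, 'fy': 499.80798862475547, 'cx': 256.87190452070473, 'cy': 187.1465384091745, 'origin': array([-0.3714746 , -0.93078141,  1.07419899]), 'attitude': array([ 52.56270411,   0.35029598, -45.8350359 ])}
wrist {'color': (384, 512, 3), 'fx': 297.3186396354542, 'fy': 297.3186396354542, 'cx': 254.57681221182162, 'cy': 190.01419541212056, 'origin': array([0.13476791, 0.53810243, 0.37354395]), 'attitude': array([-1.75959588e+01,  3.23374550e-02,  6.79706715e+01])}
{'time': 0.15, 'q': array([6.79548388e+01, 5.00381716e+00, 1.00453553e+01, 9.50993330e+01,
       1.32785647e-03, 8.99988565e+01]), 'qd': array([-0.0979763 , -0.02381981,  0.17575264, -0.08565911,  0.0672638 ,
        0.06311708]), 'joint_efforts': array([-2.49820550e-03, -5.20761538e+01,  4.65044618e+01,  1.38759107e-02,
       -1.12003631e-04, -6.23798442e-06]), 'ee_pos': array([0.20636538, 0.50963298, 0.23075058]), 'tcp_rot': array([-1.79942205e+02, -1.32900924e-03,  1.57955981e+02]), 'wrist_force': array([-1.07058524, -0.41259646, -0.84201486]), 'torque': array([-0.04739024,  0.00525538, -0.02791234]), 'opening': 0.08547830019312255}
```

View pics/scene0.png

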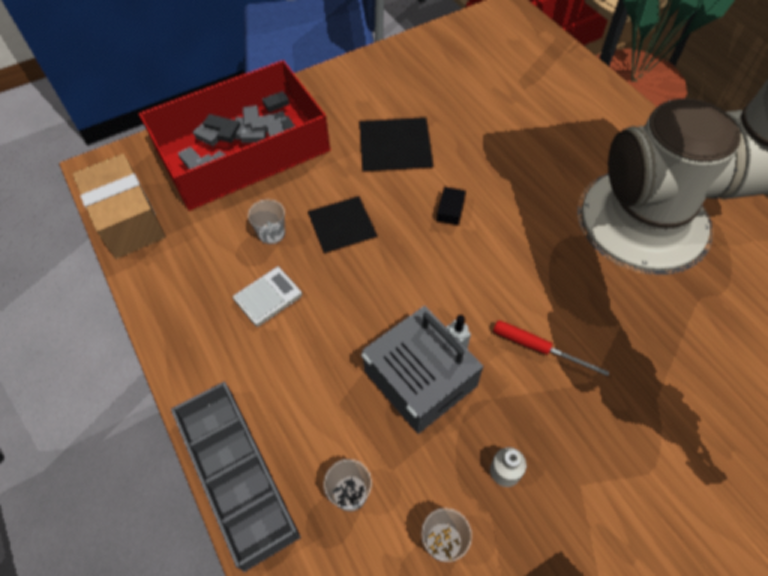

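View pics/side0.png

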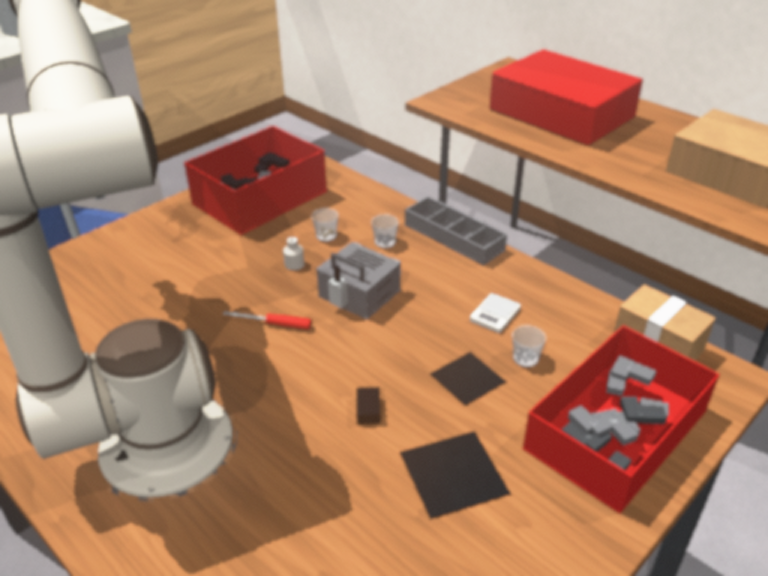

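Scene (1.5x): casing about (422,367), with pin grip at (460,323). The vial is the only narrow-neck one, at (509,460). There are two mats: the small one at (342,224) and the larger one at (396,144), which is the look-alike. I'll take enlarged crops of both cameras.

Run:
```python
from h import *
a=old('scene')['color'][195:335,225:365]; b=old('side')['color'][150:220,180:280]
A=cv2.resize(a,(560,560),interpolation=cv2.INTER_CUBIC)
save(A,'c1.png')
s=old('scene')
for n,(u,v) in dict(mat=(342,224),big=(396,144),mA=(309,210),mB=(357,198),mC=(376,236),mD=(324,250)).items(): print(n,onz(s,u/1.5,v/1.5,.003).round(3))
```

```text
mat [ 0.513 -0.291  0.003]
big [ 0.312 -0.421  0.003]
mA [ 0.553 -0.356  0.003]
mB [ 0.456 -0.333  0.003]
mC [ 0.471 -0.232  0.003]
mD [ 0.572 -0.254  0.003]
```

View pics/c1.png

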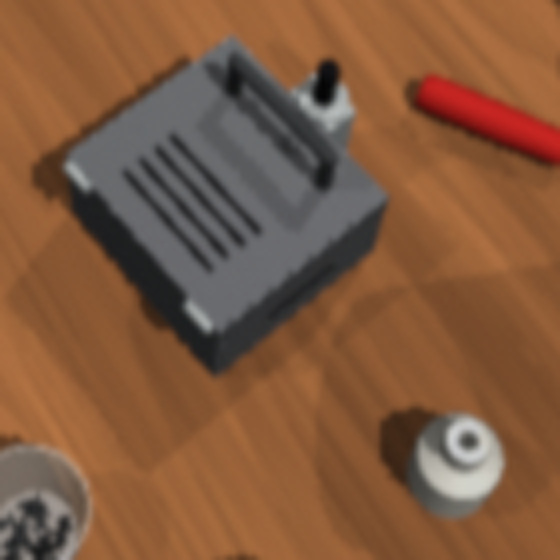

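Crop (4x): flap corners at (235,38), (388,197), (215,332) and (65,160). Vial mouth is at (468,439), pin grip top at (328,68).

Run:
```python
from h import *
s=old('scene')
f=lambda u,v,z:onz(s,225+(u-1.5)/4,195+(v-1.5)/4,z)
P=np.array([f(*p,.081) for p in [(235,38),(388,197),(215,332),(65,160)]])
print(P.round(4),P.mean(0).round(4),[np.linalg.norm(P[i]-P[(i+1)%4]).round(4) for i in range(4)])
d=(P[3]+P[2]-P[0]-P[1]); yaw=np.degrees(np.arctan2(d[1],d[0])); e=P[1]-P[0]; print('yaw',yaw,np.degrees(np.arctan2(e[1],e[0]))-90)
print('pin',f(328,68,.122),'vial',f(468,439,.072))
c=P.mean(0);ex=np.array([np.cos(np.radians(yaw)),np.sin(np.radians(yaw)),0]);print('pin pred',c-.076*ex)
```

```text
[[ 0.5001 -0.0159  0.081 ]
 [ 0.4812  0.1188  0.081 ]
 [ 0.6099  0.1362  0.081 ]
 [ 0.6299  0.0025  0.081 ]] [0.5553 0.0604 0.081 ] [np.float64(0.1361), np.float64(0.1299), np.float64(0.1352), np.float64(0.1311)]
yaw 7.8698471182544765 8.019685250575833
pin [0.47890629 0.0475351  0.122     ] vial [0.52293091 0.25354312 0.072     ]
pin pred [0.48000112 0.04998448 0.081     ]
```

```bash
cat >> h.py <<'E'
def plan(pos,yaw,n,g,start=None,dy=None):
    o=bot.get_obs(); p=np.array(o['ee_pos']) if start is None else np.array(start[:3])
    y=o['tcp_rot'][2] if start is None else start[3]
    d=yaw-y if dy is None else dy
    rows=[]
    for i in range(n):
        a=np.radians(round(-d/n,1)*-i+y); q=(np.array(pos)-p)/(n-i)
        X=np.array([np.cos(a),np.sin(a),0]);Y=np.array([np.sin(a),-np.cos(a),0])
        r=[round(100*v,1) if abs(v)>.0005*0 else 0 for v in (q@X,q@Y,-q[2])]
        p=p+(X*r[0]+Y*r[1]-np.array([0,0,1])*r[2])/100
        rows.append([g]+[round(float(v),2) for v in r]+[0,0,round(-d/n,1)])
    print(rows,'max',max(np.linalg.norm(r[1:4]) for r in rows))
E
python3 - <<'E'
from h import *
plan([.479,.049,.26],8,20,-1,dy=-150)
E
```

```text
[[-1, -2.1, -1.6, -0.1, 0, 0, 7.5], [-1, -2.3, -1.3, -0.1, 0, 0, 7.5], [-1, -2.5, -1.0, -0.2, 0, 0, 7.5], [-1, -2.6, -0.7, -0.1, 0, 0, 7.5], [-1, -2.7, -0.3, -0.2, 0, 0, 7.5], [-1, -2.7, 0.0, -0.1, 0, 0, 7.5], [-1, -2.7, 0.4, -0.2, 0, 0, 7.5], [-1, -2.6, 0.7, -0.1, 0, 0, 7.5], [-1, -2.5, 1.0, -0.2, 0, 0, 7.5], [-1, -2.3, 1.3, -0.1, 0, 0, 7.5], [-1, -2.1, 1.6, -0.2, 0, 0, 7.5], [-1, -1.9, 1.9, -0.1, 0, 0, 7.5], [-1, -1.6, 2.1, -0.2, 0, 0, 7.5], [-1, -1.3, 2.3, -0.1, 0, 0, 7.5], [-1, -1.0, 2.5, -0.2, 0, 0, 7.5], [-1, -0.7, 2.6, -0.1, 0, 0, 7.5], [-1, -0.4, 2.7, -0.2, 0, 0, 7.5], [-1, 0.0, 2.7, -0.1, 0, 0, 7.5], [-1, 0.4, 2.6, -0.2, 0, 0, 7.5], [-1, 0.7, 2.6, -0.1, 0, 0, 7.5]] max 2.736786436680802
```

View pics/wrist0.png

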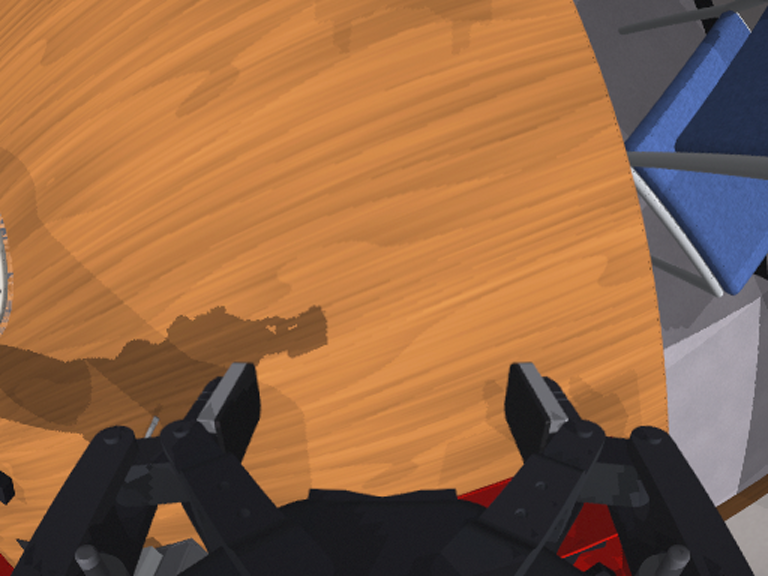

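Fingers at the bottom of the wrist view; nothing else matters in it. Moving over the pin.

Call:
arm_command:
  increments:
    - [-1,-2.1,-1.6,-0.1,0,0,7.5]
    - [-1,-2.3,-1.3,-0.1,0,0,7.5]
    - [-1,-2.5,-1.0,-0.2,0,0,7.5]
    - [-1,-2.6,-0.7,-0.1,0,0,7.5]
    - [-1,-2.7,-0.3,-0.2,0,0,7.5]
    - [-1,-2.7,0,-0.1,0,0,7.5]
    - [-1,-2.7,0.4,-0.2,0,0,7.5]
    - [-1,-2.6,0.7,-0.1,0,0,7.5]
    - [-1,-2.5,1.0,-0.2,0,0,7.5]
    - [-1,-2.3,1.3,-0.1,0,0,7.5]

```text
time: 1.4
ee_pos: [0.3437, 0.2781, 0.2452]
tcp_rot: [-180.0, 0.0, 82.7]
wrist_force: [-0.8, 0.0, -0.6]
opening: 0.0852
```

Call:
arm_command:
  increments:
    - [-1,-2.1,1.6,-0.2,0,0,7.5]
    - [-1,-1.9,1.9,-0.1,0,0,7.5]
    - [-1,-1.6,2.1,-0.2,0,0,7.5]
    - [-1,-1.3,2.3,-0.1,0,0,7.5]
    - [-1,-1.0,2.5,-0.2,0,0,7.5]
    - [-1,-0.7,2.6,-0.1,0,0,7.5]
    - [-1,-0.4,2.7,-0.2,0,0,7.5]
    - [-1,0,2.7,-0.1,0,0,7.5]
    - [-1,0.4,2.6,-0.2,0,0,7.5]
    - [-1,0.7,2.6,-0.1,0,0,7.5]

```text
time: 2.65
ee_pos: [0.4799, 0.048, 0.2602]
tcp_rot: [-180.0, 0.0, 7.7]
wrist_force: [0.3, 0.1, -0.2]
opening: 0.0854
```

Run:
```python
from h import *
for i in range(4): cam('wrist')
c=cam('wrist');o=bot.get_obs();print(o['time'],o['ee_pos'],o['tcp_rot'],o['q'].round(1))
save(cv2.resize(c['color'],None,fx=1.5,fy=1.5,interpolation=cv2.INTER_CUBIC),'w1.png')
for p in [(.479,.049,.122),(.523,.2535,.072),(.5001,-.0159,.081),(.4812,.1188,.081)]: print((proj(c,p,True)*1.5).round(0))
```

```text
2.9 [0.47929035 0.04898918 0.26010933] [-1.79987673e+02  3.07946802e-02  8.03739827e+00] [  5.8  -3.6   4.7  98.3   0.  177.8]
[380. 268.]
[139. 168.]
[471. 239.]
[288. 239.]
```

View pics/w1.png

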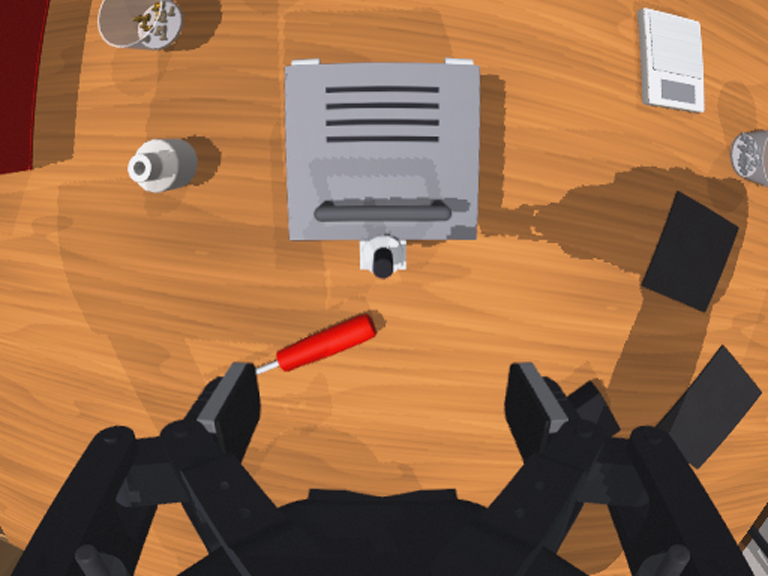

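Wrist (1.5x): pin top at (383,269), vial mouth at (140,168), flap corners at (290,239), (477,239), (479,67) and (286,66), small mat centre at (690,252).

Run:
```python
from h import *
c=old('wrist')
W=c['color']
A=cv2.resize(W[85:140,75:140],None,fx=6,fy=6,interpolation=cv2.INTER_CUBIC);B=cv2.resize(W[150:205,225:290],None,fx=6,fy=6,interpolation=cv2.INTER_CUBIC)
save(np.hstack([A,B]),'w1c.png')
f=lambda u,v,z:onz(c,(u-.25)/1.5,(v-.25)/1.5,z,True)
P=np.array([f(*p,.081) for p in [(290,239),(477,239),(479,67),(286,66)]]);print(P.round(4),P.mean(0))
d=P[2]+P[3]-P[0]-P[1];print(np.degrees(np.arctan2(d[1],d[0])));d=P[0]-P[1];print(np.degrees(np.arctan2(d[1],d[0]))-90)
print(f(383,269,.122),f(140,168,.072),f(690,252,.003))
```

```text
[[ 0.4813  0.1177  0.081 ]
 [ 0.5007 -0.0204  0.081 ]
 [ 0.6269 -0.0012  0.081 ]
 [ 0.6084  0.1357  0.081 ]] [0.55432662 0.0579689  0.081     ]
8.357537910089903
8.027378774961804
[0.47897888 0.04743277 0.122     ] [0.52362851 0.25277486 0.072     ] [ 0.51547229 -0.28759345  0.003     ]
```

View pics/w1c.png

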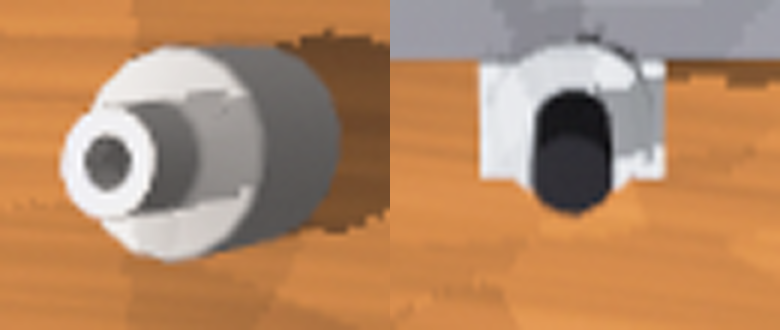

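Close crop confirms the choice: the keeper pin with collar sits in the bracket, and the vial has a clear opening at its mouth. Descending on the pin.

Call:
arm_command:
  increments:
    - [0,0,0.14,2,0,0,0]
    - [0,-0.05,0,3,0,0,0]
    - [0,0,0,3,0,0,0]
    - [0,0,0,3,0,0,0]
    - [0,0,0,2.5,0,0,0]
    - [0,0,0,2,0,0,0]
    - [0,0,0,1.4,0,0,0]
    - [0,0,0,0,0,0,0]

```text
time: 3.9
ee_pos: [0.4787, 0.0477, 0.0907]
tcp_rot: [-180.0, 0.1, 8.0]
wrist_force: [1.0, 1.0, 0.5]
opening: 0.0424
```

Call:
arm_command:
  increments:
    - [1,0,0,0,0,0,0]
    - [1,0,0,0,0,0,0]
    - [1,0,0,0,0,0,0]
    - [1,0,0,0,0,0,0]
    - [1,0,0,0,0,0,0]
    - [1,0,0,0,0,0,0]
  grip_force: 30

```text
time: 4.65
ee_pos: [0.4798, 0.0474, 0.0922]
tcp_rot: [-180.0, -0.1, 8.0]
wrist_force: [-1.0, 0.9, 6.3]
opening: 0.0128
```

Call:
arm_command:
  increments:
    - [1,0,0,-0.5,0,0,0]
    - [1,0,0,-1,0,0,0]
    - [1,0,0,-2,0,0,0]
    - [1,0,0,-2.5,0,0,0]
    - [1,0,0,-2.5,0,0,0]
    - [1,0,0,-2.5,0,0,0]
    - [1,0,0,-1,0,0,0]
    - [1,0,0,0,0,0,0]

```text
time: 5.65
ee_pos: [0.4795, 0.0473, 0.2116]
tcp_rot: [180.0, -0.0, 8.0]
wrist_force: [-0.3, 0.3, -0.4]
opening: 0.013
```

Run:
```python
from h import *
c=cam('wrist');o=bot.get_obs();print(o['time'],o['ee_pos'],o['tcp_rot'],o['q'].round(1),o['opening'],o['wrist_force'])
s=cam('scene');d=cam('side')
W=cv2.resize(c['color'][150:384,170:340],(510,702))[:600]
p=proj(s,o['ee_pos']).astype(int);q=proj(d,o['ee_pos']).astype(int);print(p,q)
cr=lambda i,p:cv2.resize(i[p[1]-30:p[1]+30,p[0]-30:p[0]+30],(300,300),interpolation=cv2.INTER_CUBIC)
save(np.hstack([cv2.resize(W,(480,600)),np.vstack([cr(s['color'],p),cr(d['color'],q)])]),'g1.png')
plan([.5234,.2532,.215],60,10,1)
```

```text
5.7 [0.47923277 0.04727428 0.21080665] [1.79999991e+02 2.48439393e-02 7.95135574e+00] [  5.6  -4.7  -1.9  92.8  -0.  177.7] 0.013006283707700145 [-0.86760166 -0.61384572  0.18087364]
[310 191] [223 155]
[[1, 0.7, -2.0, -0.0, 0, 0, np.float64(-5.2)], [1, 0.9, -1.9, -0.1, 0, 0, np.float64(-5.2)], [1, 1.1, -1.8, -0.0, 0, 0, np.float64(-5.2)], [1, 1.2, -1.7, -0.1, 0, 0, np.float64(-5.2)], [1, 1.4, -1.6, -0.0, 0, 0, np.float64(-5.2)], [1, 1.5, -1.5, -0.1, 0, 0, np.float64(-5.2)], [1, 1.6, -1.3, -0.0, 0, 0, np.float64(-5.2)], [1, 1.8, -1.1, -0.1, 0, 0, np.float64(-5.2)], [1, 1.9, -1.0, -0.0, 0, 0, np.float64(-5.2)], [1, 1.9, -0.8, -0.1, 0, 0, np.float64(-5.2)]] max 2.1470910553583886
```

View pics/g1.png

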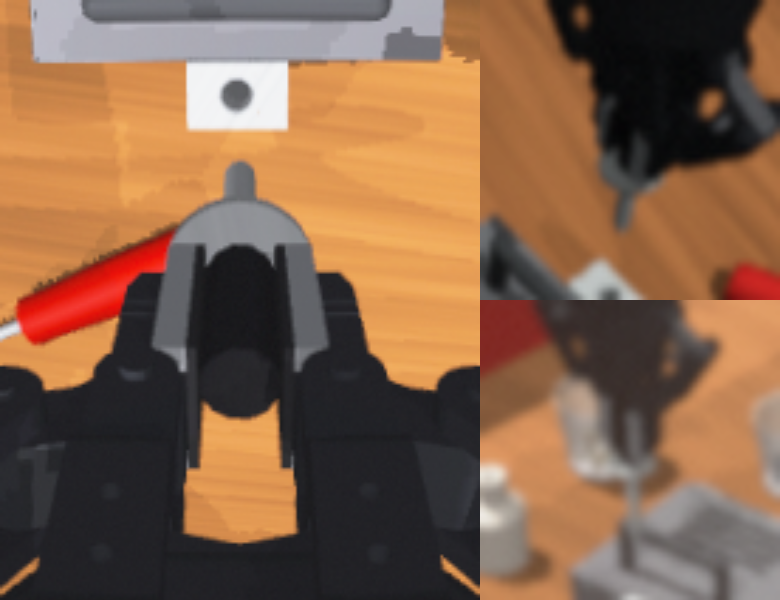

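The pin is held straight and clear of the bracket. Its tip is at crop (239,165), raw (254.7,205). Checking its offset from the TCP.

Run:
```python
from h import *
c=old('wrist')
for v in (203.5,204.5,206):
  for z in (.144,.147): print(v,z,onz(c,254.6,v,z,True))
print(proj(c,[.4792,.0473,.146],True),proj(c,[.4792,.0473,.2108-.065+.055],True))
```

```text
203.5 0.144 [0.47955262 0.04669978 0.144     ]
203.5 0.147 [0.48063939 0.04685132 0.147     ]
204.5 0.144 [0.47875644 0.0465883  0.144     ]
204.5 0.147 [0.47985455 0.04674143 0.147     ]
206 0.144 [0.47755844 0.04642057 0.144     ]
206 0.147 [0.47867363 0.04657609 0.147     ]
[253.73915859 204.75217072] [253.46343039 237.71543095]
```

Call:
arm_command:
  increments:
    - [1,0.7,-2.0,0,0,0,-5.2]
    - [1,0.9,-1.9,-0.1,0,0,-5.2]
    - [1,1.1,-1.8,0,0,0,-5.2]
    - [1,1.2,-1.7,-0.1,0,0,-5.2]
    - [1,1.4,-1.6,0,0,0,-5.2]
    - [1,1.5,-1.5,-0.1,0,0,-5.2]
    - [1,1.6,-1.3,0,0,0,-5.2]
    - [1,1.8,-1.1,-0.1,0,0,-5.2]
    - [1,1.9,-1.0,0,0,0,-5.2]
    - [1,1.9,-0.8,-0.1,0,0,-5.2]

```text
time: 7.05
ee_pos: [0.5238, 0.2534, 0.2151]
tcp_rot: [-179.9, 0.1, 60.1]
wrist_force: [0.1, -0.9, -1.5]
opening: 0.0131
```

Call:
arm_command:
  increments:
    - [1,0,0,1,0,0,0]
    - [1,0,0,1.5,0,0,0]
    - [1,0,0,1.5,0,0,0]
    - [1,0,0,1,0,0,0]
    - [1,0,0,0,0,0,0]
    - [1,0,0,0,0,0,0]

```text
time: 7.8
ee_pos: [0.5242, 0.2528, 0.1668]
tcp_rot: [180.0, -0.0, 59.9]
wrist_force: [-0.1, -0.1, -0.5]
opening: 0.0132
```

Run:
```python
from h import *
c=cam('wrist');o=bot.get_obs();print(o['time'],o['ee_pos'],o['tcp_rot'],o['q'].round(1),o['opening'],o['wrist_force'])
save(cv2.resize(c['color'][120:270,170:340],None,fx=4,fy=4,interpolation=cv2.INTER_CUBIC),'v1.png')
```

```text
7.85 [0.52424499 0.25288845 0.16696255] [ 1.79967701e+02 -4.76148116e-02  5.99421750e+01] [ 25.8   8.5   6.8  88.2   0.  145.8] 0.012917933956028693 [-0.17094702  0.11042155 -0.24193194]
```

View pics/v1.png

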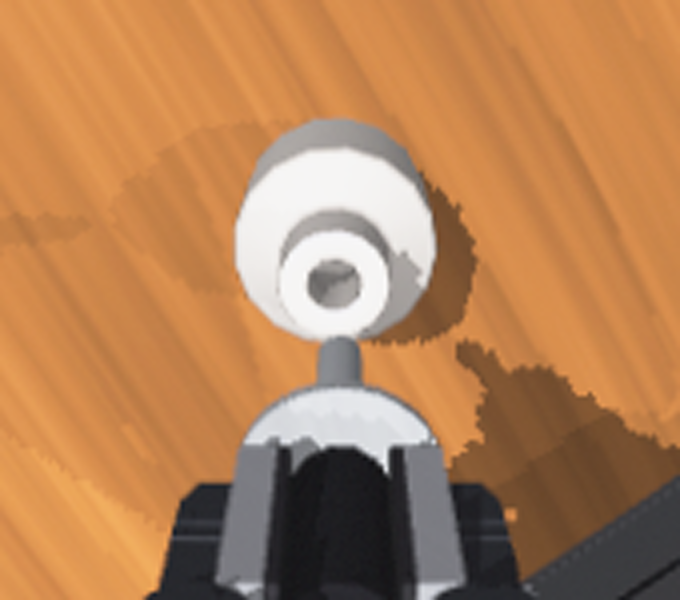

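Mouth centre at (334,283) and pin tip at (340,~340), so the tip is slightly right of the mouth.

Run:
```python
from h import *
c=old('wrist');o=bot.get_obs();Rt=rot(o['tcp_rot']);p=np.array(o['ee_pos'])
t=lambda q:(Rt.T@(q-p)*1000).round(2)
m=onz(c,253.1,190.4,.072,True);print('mouth',m,t(m))
for v in (204,205.5): print(t(onz(c,254.6,v,p[2]-.065,True)))
for i in range(3): print(bot.get_obs()['ee_pos'])
print('expected tcp->px tip',proj(c,p-[0,0,.065],True),'collar',proj(c,p-[0,0,.01],True))
```

```text
mouth [0.52407673 0.2543112  0.072     ] [ 1.07 -0.91 94.96]
[-4.0e-02  3.4e-01  6.5e+01]
[-1.23  0.34 65.  ]
[0.52424499 0.25288845 0.16696255]
[0.52424499 0.25288845 0.16696255]
[0.52424499 0.25288845 0.16696255]
expected tcp->px tip [254.09424316 204.02338169] collar [254.01794274 237.14470785]
```

Call:
arm_command:
  increments:
    - [1,0.08,-0.12,0.5,0,0,0]
    - [1,0,0,1,0,0,0]
    - [1,0,0,0.8,0,0,0]
    - [1,0,0,0.4,0,0,0]
    - [1,0,0,0.4,0,0,0]
    - [1,0,0,0.4,0,0,0]
    - [1,0,0,0.4,0,0,0]
    - [1,0,0,0,0,0,0]

```text
time: 8.85
ee_pos: [0.5233, 0.2541, 0.127]
tcp_rot: [-180.0, 0.0, 60.0]
wrist_force: [-0.9, 0.0, -0.2]
opening: 0.0132
```

Call:
arm_command:
  increments:
    - [1,0,0,0.6,0,0,0]
    - [1,0,0,0.8,0,0,0]
    - [1,0,0,0.8,0,0,0]
    - [1,0,0,0.8,0,0,0]
    - [1,0,0,0.6,0,0,0]
    - [1,0,0,0.4,0,0,0]
    - [1,0,0,0.2,0,0,0]
    - [1,0,0,0,0,0,0]

```text
time: 9.85
ee_pos: [0.5234, 0.2541, 0.0853]
tcp_rot: [-180.0, 0.0, 60.0]
wrist_force: [-0.3, 0.8, 0.4]
opening: 0.013
```

Run:
```python
from h import *
c=cam('wrist');d=cam('side');o=bot.get_obs();print(o['time'],o['ee_pos'],o['opening'],o['wrist_force'])
q=proj(d,[.5236,.2535,.08]).astype(int)
save(np.hstack([cv2.resize(c['color'][180:280,200:310],(440,400),interpolation=cv2.INTER_CUBIC),cv2.resize(d['color'][q[1]-25:q[1]+25,q[0]-22:q[0]+23],(360,400),interpolation=cv2.INTER_CUBIC)]),'v2.png')
```

```text
9.95 [0.52346328 0.25418921 0.08548917] 0.012668534899651088 [ 0.60387204 -0.27534434  0.38242767]
```

View pics/v2.png

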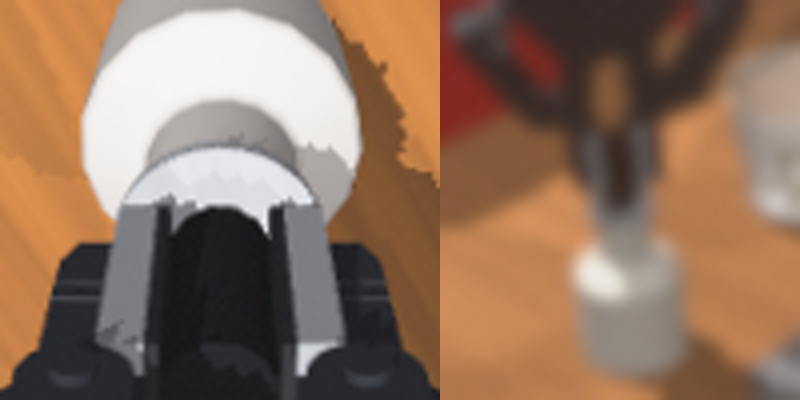

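The shank is inside the neck and the collar sits just above the rim. Pressing the last few mm.

Call:
arm_command:
  increments:
    - [1,0,0,0.15,0,0,0]
    - [1,0,0,0.15,0,0,0]
    - [1,0,0,0.1,0,0,0]
    - [1,0,0,0,0,0,0]

```text
time: 10.45
ee_pos: [0.5235, 0.2542, 0.0822]
tcp_rot: [180.0, -0.0, 60.0]
wrist_force: [-2.2, -1.3, 6.9]
opening: 0.0128
```

Call:
arm_command:
  increments:
    - [0,0,0,0,0,0,0]
    - [0,0,0,0,0,0,0]
    - [0,0,0,0,0,0,0]
    - [0,0,0,-1,0,0,0]
    - [0,0,0,-2,0,0,0]
    - [0,0,0,-3,0,0,0]
    - [0,0,0,-4,0,0,0]
    - [0,0,0,-4,0,0,0]
    - [0,0,0,-2.5,0,0,0]
    - [0,0,0,0,0,0,0]

```text
time: 11.7
ee_pos: [0.5241, 0.2545, 0.2489]
tcp_rot: [179.9, -0.2, 60.0]
wrist_force: [0.9, -0.6, 0.4]
opening: 0.0427
```

Run:
```python
from h import *
s=cam('scene');c=cam('wrist');d=cam('side');o=bot.get_obs();print(o['time'],o['ee_pos'],o['tcp_rot'],o['opening'],o['wrist_force'])
q=proj(d,[.5236,.2535,.08]).astype(int);p=proj(c,[.5236,.2535,.08],True).astype(int);print(p)
r=lambda i,p:cv2.resize(i[max(p[1]-30,0):p[1]+30,p[0]-30:p[0]+30],(380,380),interpolation=cv2.INTER_CUBIC)
save(np.hstack([r(c['color'],p),r(d['color'],q)]),'v3.png')
yaw=np.radians(8.1);ex=np.array([np.cos(yaw),np.sin(yaw),0])
cc=np.array([.5546,.0585,0]);h=cc-.040*ex;print('handle',h)
plan([h[0],h[1],.2],98.1,10,0)
```

```text
11.85 [0.52314827 0.254045   0.24525463] [-1.79957358e+02  6.44115591e-02  5.99562863e+01] 0.04264976425518072 [-0.51439591 -0.32586227  0.23066389]
[254 171]
handle [0.51499905 0.05286395 0.        ]
[[0, -1.8, 0.9, 0.5, 0, 0, np.float64(-3.8)], [0, -1.8, 0.8, 0.4, 0, 0, np.float64(-3.8)], [0, -1.9, 0.7, 0.5, 0, 0, np.float64(-3.8)], [0, -1.9, 0.6, 0.4, 0, 0, np.float64(-3.8)], [0, -2.0, 0.4, 0.5, 0, 0, np.float64(-3.8)], [0, -2.0, 0.3, 0.4, 0, 0, np.float64(-3.8)], [0, -2.0, 0.2, 0.5, 0, 0, np.float64(-3.8)], [0, -2.0, 0.0, 0.4, 0, 0, np.float64(-3.8)], [0, -2.0, -0.1, 0.5, 0, 0, np.float64(-3.8)], [0, -2.1, -0.2, 0.4, 0, 0, np.float64(-3.8)]] max 2.147091055358389
```

View pics/v3.png

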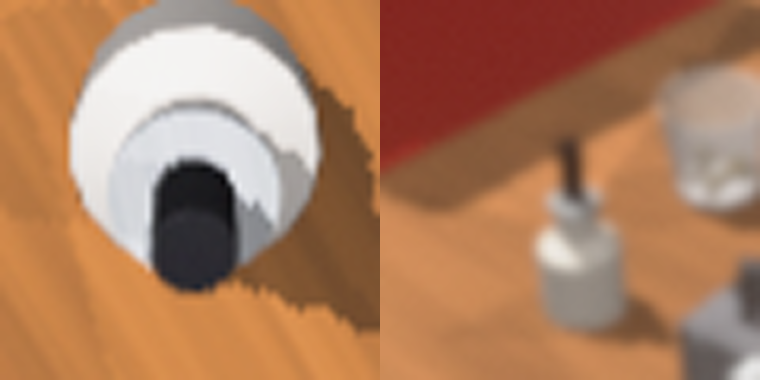

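The pin is fully home: collar on the rim, grip upright. Now to the handle.

Call:
arm_command:
  increments:
    - [0,-1.8,0.9,0.5,0,0,-3.8]
    - [0,-1.8,0.8,0.4,0,0,-3.8]
    - [0,-1.9,0.7,0.5,0,0,-3.8]
    - [0,-1.9,0.6,0.4,0,0,-3.8]
    - [0,-2.0,0.4,0.5,0,0,-3.8]
    - [0,-2.0,0.3,0.4,0,0,-3.8]
    - [0,-2.0,0.2,0.5,0,0,-3.8]
    - [0,-2.0,0,0.4,0,0,-3.8]
    - [0,-2.0,-0.1,0.5,0,0,-3.8]
    - [0,-2.1,-0.2,0.4,0,0,-3.8]

```text
time: 13.1
ee_pos: [0.5143, 0.0518, 0.1997]
tcp_rot: [-179.9, -0.0, 98.1]
wrist_force: [0.0, -0.1, -0.3]
opening: 0.0426
```

Call:
arm_command:
  increments:
    - [0.1,0,0,0,0,0,0]
    - [0.1,0,0,2,0,0,0]
    - [0.1,0,0,2.5,0,0,0]
    - [0.1,0,0,2.5,0,0,0]
    - [0.1,0,0,2,0,0,0]
    - [0.1,0,0,1.3,0,0,0]
    - [0.1,0,0,0,0,0,0]

```text
time: 13.98
ee_pos: [0.5143, 0.0528, 0.0973]
tcp_rot: [-179.9, -0.0, 97.9]
wrist_force: [0.9, 0.1, 1.0]
opening: 0.0383
```

Call:
arm_command:
  increments:
    - [1,0,0,0,0,0,0]
    - [1,0,0,0,0,0,0]
    - [1,0,0,0,0,0,0]
    - [1,0,0,0,0,0,0]
    - [1,0,0,0,0,0,0]
  grip_force: 25

```text
time: 14.6
ee_pos: [0.5148, 0.0525, 0.0991]
tcp_rot: [180.0, -0.0, 97.9]
wrist_force: [-5.2, -0.3, 6.5]
opening: 0.0089
```

Run:
```python
import numpy as np
t=np.radians(np.r_[0,1.5,np.linspace(5,88,17),90.5,92]); p=np.arctan2(41,-105)-t
x=np.round(11.27*np.cos(p),2);z=np.round(11.27*np.sin(p),2)
print([[1,0,round(float(a),2),round(float(b),2),0,0,0] for a,b in zip(np.diff(x),-np.diff(z))])
```

```text
[[1, 0, 0.11, -0.27, 0, 0, 0], [1, 0, 0.29, -0.63, 0, 0, 0], [1, 0, 0.49, -0.89, 0, 0, 0], [1, 0, 0.57, -0.85, 0, 0, 0], [1, 0, 0.65, -0.79, 0, 0, 0], [1, 0, 0.72, -0.72, 0, 0, 0], [1, 0, 0.77, -0.66, 0, 0, 0], [1, 0, 0.84, -0.59, 0, 0, 0], [1, 0, 0.88, -0.51, 0, 0, 0], [1, 0, 0.93, -0.43, 0, 0, 0], [1, 0, 0.96, -0.34, 0, 0, 0], [1, 0, 0.99, -0.25, 0, 0, 0], [1, 0, 1.0, -0.17, 0, 0, 0], [1, 0, 1.02, -0.07, 0, 0, 0], [1, 0, 1.02, 0.02, 0, 0, 0], [1, 0, 1.01, 0.12, 0, 0, 0], [1, 0, 1.0, 0.2, 0, 0, 0], [1, 0, 0.98, 0.3, 0, 0, 0], [1, 0, 0.46, 0.17, 0, 0, 0], [1, 0, 0.27, 0.11, 0, 0, 0]]
```

Call:
arm_command:
  increments:
    - [1,0,0.11,-0.27,0,0,0]
    - [1,0,0.29,-0.63,0,0,0]
    - [1,0,0.49,-0.89,0,0,0]
    - [1,0,0.57,-0.85,0,0,0]
    - [1,0,0.65,-0.79,0,0,0]
    - [1,0,0.72,-0.72,0,0,0]
    - [1,0,0.77,-0.66,0,0,0]
    - [1,0,0.84,-0.59,0,0,0]
    - [1,0,0.88,-0.51,0,0,0]
    - [1,0,0.93,-0.43,0,0,0]

```text
time: 15.85
ee_pos: [0.577, 0.0614, 0.1633]
tcp_rot: [179.9, -0.0, 98.0]
wrist_force: [-4.7, 2.0, 3.1]
opening: 0.0088
```

Run:
```python
from h import *
o=bot.get_obs();c=cam('wrist');print(o['q'].round(1),o['torque'],o['wrist_force'],o['opening'])
yaw=np.radians(8.1);d=(np.array(o['ee_pos'])-[.5546,.0585,0])@np.array([np.cos(yaw),np.sin(yaw),0]);print('casing x',d,'z grasp',o['ee_pos'][2]+.019,'r',np.hypot(d-.065,o['ee_pos'][2]+.019-.075))
```

```text
[ 6.1  8.2  6.1 87.8  0.  88.1] [0.2854397  0.96113924 0.0343792 ] [-4.73672607  2.03179173  3.08036869] 0.008804022855713847
casing x 0.02255886396794156 z grasp 0.1823446035543632 r 0.1154301257901727
```

Call:
arm_command:
  increments:
    - [1,0,0.96,-0.34,0,0,0]
    - [1,0,0.99,-0.25,0,0,0]
    - [1,0,1.0,-0.17,0,0,0]
    - [1,0,1.02,-0.07,0,0,0]
    - [1,0,1.02,0.02,0,0,0]
    - [1,0,1.01,0.12,0,0,0]
    - [1,0,1.0,0.2,0,0,0]
    - [1,0,0.98,0.3,0,0,0]
    - [1,0,0.46,0.17,0,0,0]
    - [1,0,0.27,0.11,0,0,0]

```text
time: 17.15
ee_pos: [0.6632, 0.0734, 0.1603]
tcp_rot: [-180.0, -0.0, 98.0]
wrist_force: [-3.1, 5.1, 1.2]
opening: 0.0091
```

Call:
arm_command:
  increments:
    - [1,0,0,0,0,0,0]
    - [0.5,0,0,0,0,0,0]
    - [0.5,0,0,0,0,0,0]
    - [0.5,0,0,0,0,0,0]

```text
time: 17.65
ee_pos: [0.6632, 0.0727, 0.1609]
tcp_rot: [180.0, 0.0, 97.9]
wrist_force: [1.2, -0.8, 0.4]
opening: 0.0213
```

Call:
arm_command:
  increments:
    - [0.5,0,0,-0.5,0,0,0]
    - [0.5,0,0,-1,0,0,0]
    - [0.5,0,0,-2,0,0,0]
    - [0.5,0,0,-2.5,0,0,0]
    - [0.5,0,0,-2.5,0,0,0]
    - [0.5,0,0,-2.5,0,0,0]
    - [0.5,0,0,-1.5,0,0,0]
    - [0.5,0,0,0,0,0,0]

```text
time: 18.65
ee_pos: [0.6635, 0.0732, 0.2876]
tcp_rot: [179.8, 0.0, 98.0]
wrist_force: [-0.2, 0.3, -1.1]
opening: 0.0213
```

Run:
```python
from h import *
o=bot.get_obs();print(o['ee_pos'],o['q'].round(1),o['wrist_force'])
yaw=np.radians(8.1);ex=np.array([np.cos(yaw),np.sin(yaw),0])
m=np.array([.5546,.0585,0])-.008*ex;print(m)
plan([m[0]-.0,m[1],.27],188.1,12,0)
```

```text
[0.66351615 0.07324082 0.28757725] [  6.3  24.9  40.7 105.6  -0.   88.3] [-0.15870588  0.25109623 -1.12897249]
[0.54667981 0.05737279 0.        ]
[[0, 0.0, -1.0, 0.1, 0, 0, np.float64(-7.5)], [0, 0.1, -1.0, 0.2, 0, 0, np.float64(-7.5)], [0, 0.3, -0.9, 0.1, 0, 0, np.float64(-7.5)], [0, 0.4, -0.9, 0.2, 0, 0, np.float64(-7.5)], [0, 0.5, -0.9, 0.1, 0, 0, np.float64(-7.5)], [0, 0.6, -0.8, 0.2, 0, 0, np.float64(-7.5)], [0, 0.7, -0.7, 0.1, 0, 0, np.float64(-7.5)], [0, 0.8, -0.6, 0.2, 0, 0, np.float64(-7.5)], [0, 0.8, -0.5, 0.1, 0, 0, np.float64(-7.5)], [0, 0.9, -0.4, 0.2, 0, 0, np.float64(-7.5)], [0, 0.9, -0.2, 0.1, 0, 0, np.float64(-7.5)], [0, 1.0, -0.1, 0.2, 0, 0, np.float64(-7.5)]] max 1.03440804327886
```

Call:
arm_command:
  increments:
    - [0,0,-1.0,0.1,0,0,-7.5]
    - [0,0.1,-1.0,0.2,0,0,-7.5]
    - [0,0.3,-0.9,0.1,0,0,-7.5]
    - [0,0.4,-0.9,0.2,0,0,-7.5]
    - [0,0.5,-0.9,0.1,0,0,-7.5]
    - [0,0.6,-0.8,0.2,0,0,-7.5]
    - [0,0.7,-0.7,0.1,0,0,-7.5]
    - [0,0.8,-0.6,0.2,0,0,-7.5]
    - [0,0.8,-0.5,0.1,0,0,-7.5]
    - [0,0.9,-0.4,0.2,0,0,-7.5]

```text
time: 19.9
ee_pos: [0.5647, 0.0592, 0.2701]
tcp_rot: [-180.0, -0.0, 173.2]
wrist_force: [-0.1, 0.1, -0.6]
opening: 0.0425
```

Call:
arm_command:
  increments:
    - [0,0.9,-0.2,0.1,0,0,-7.5]
    - [0,1.0,-0.1,0.2,0,0,-7.5]
    - [0,0,0,0,0,0,0]
    - [0,0,0,0,0,0,0]

```text
time: 20.4
ee_pos: [0.5463, 0.0573, 0.2676]
tcp_rot: [-180.0, -0.0, -172.2]
wrist_force: [0.3, 0.1, 0.3]
opening: 0.0429
```

Run:
```python
from h import *
c=cam('wrist');d=cam('side');o=bot.get_obs();print(o['time'],o['ee_pos'],o['tcp_rot'],o['q'].round(1),o['opening'],o['wrist_force'])
save(np.hstack([cv2.resize(c['color'][130:330,150:350],(600,600),interpolation=cv2.INTER_CUBIC),cv2.resize(d['color'][130:230,190:290],(200,200)).repeat(3,axis=0)[:600:3].repeat(1,axis=0) if 0 else np.vstack([cv2.resize(d['color'][110:235,195:278],(200,300),interpolation=cv2.INTER_CUBIC),np.zeros((300,200,3),np.uint8)])]),'m1.png')
print(proj(c,[.5467,.0574,.065],True))
```

```text
20.5 [0.54635806 0.05737214 0.26755319] [ 1.79999124e+02 -1.29268762e-02 -1.72151475e+02] [ 6.   5.9 15.1 99.3  0.  -1.9] 0.042603832693332004 [-0.15456672  0.15899271 -0.46905747]
[254.98066953 164.5524431 ]
```

View pics/m1.png

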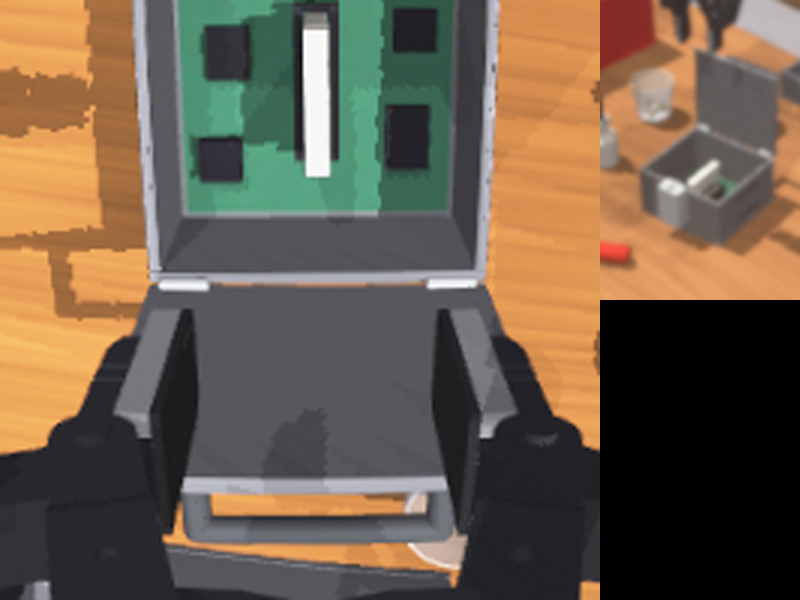

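Module top centre at crop (316,103), raw (255,164), right where predicted (255,164.6). The flap stands upright. Descending.

Call:
arm_command:
  increments:
    - [0,-0.03,0,2,0,0,0]
    - [0,0,0,3,0,0,0]
    - [0,0,0,3.5,0,0,0]
    - [0,0,0,3.5,0,0,0]
    - [0,0,0,3.5,0,0,0]
    - [0,0,0,3,0,0,0]
    - [0,0,0,2.5,0,0,0]
    - [0,0,0,1.5,0,0,0]
    - [0,0,0,0.8,0,0,0]
    - [0,0,0,0,0,0,0]

```text
time: 21.75
ee_pos: [0.5465, 0.0574, 0.0349]
tcp_rot: [-180.0, -0.0, -172.1]
wrist_force: [-0.0, 0.1, 0.6]
opening: 0.0427
```

Call:
arm_command:
  increments:
    - [1,0,0,0,0,0,0]
    - [1,0,0,0,0,0,0]
    - [1,0,0,0,0,0,0]
    - [1,0,0,0,0,0,0]
    - [1,0,0,0,0,0,0]
    - [1,0,0,0,0,0,0]
  grip_force: 35

```text
time: 22.5
ee_pos: [0.5469, 0.0574, 0.0357]
tcp_rot: [-180.0, 0.1, -172.1]
wrist_force: [-0.1, -1.2, 5.6]
opening: 0.0095
```

Call:
arm_command:
  increments:
    - [1,0,0,-0.5,0,0,0]
    - [1,0,0,-1,0,0,0]
    - [1,0,0,-1.5,0,0,0]
    - [1,0,0,-2,0,0,0]
    - [1,0,0,-2,0,0,0]
    - [1,0,0,-2.5,0,0,0]
    - [1,0,0,-2.5,0,0,0]
    - [1,0,0,-2,0,0,0]
    - [1,0,0,-1,0,0,0]
    - [1,0,0,0,0,0,0]

```text
time: 23.75
ee_pos: [0.5467, 0.0574, 0.1855]
tcp_rot: [-180.0, 0.1, -172.1]
wrist_force: [0.1, 0.2, -1.6]
opening: 0.0097
```

Run:
```python
from h import *
o=bot.get_obs();print(o['ee_pos'],o['q'].round(1),o['wrist_force'],o['opening'])
plan([.514,-.291,.181],-200,20,1)
```

```text
[0.54670782 0.05740197 0.18553968] [ 6.   4.1  4.1 89.9  0.  -2. ] [ 0.07284295  0.24767509 -1.57772308] 0.009737284258670644
[[1, 0.4, -1.7, 0.0, 0, 0, np.float64(1.4)], [1, 0.4, -1.7, 0.0, 0, 0, np.float64(1.4)], [1, 0.3, -1.7, 0.0, 0, 0, np.float64(1.4)], [1, 0.3, -1.7, 0.0, 0, 0, np.float64(1.4)], [1, 0.2, -1.7, 0.0, 0, 0, np.float64(1.4)], [1, 0.2, -1.7, 0.0, 0, 0, np.float64(1.4)], [1, 0.1, -1.8, 0.0, 0, 0, np.float64(1.4)], [1, 0.1, -1.8, 0.0, 0, 0, np.float64(1.4)], [1, 0.1, -1.8, 0.0, 0, 0, np.float64(1.4)], [1, 0.0, -1.7, 0.0, 0, 0, np.float64(1.4)], [1, -0.0, -1.8, 0.0, 0, 0, np.float64(1.4)], [1, -0.1, -1.7, 0.1, 0, 0, np.float64(1.4)], [1, -0.1, -1.7, 0.0, 0, 0, np.float64(1.4)], [1, -0.1, -1.8, 0.1, 0, 0, np.float64(1.4)], [1, -0.2, -1.7, 0.0, 0, 0, np.float64(1.4)], [1, -0.2, -1.7, 0.1, 0, 0, np.float64(1.4)], [1, -0.3, -1.7, 0.0, 0, 0, np.float64(1.4)], [1, -0.3, -1.8, 0.1, 0, 0, np.float64(1.4)], [1, -0.4, -1.7, 0.0, 0, 0, np.float64(1.4)], [1, -0.4, -1.7, 0.1, 0, 0, np.float64(1.4)]] max 1.8275666882497066
```

Call:
arm_command:
  increments:
    - [1,0.4,-0.8,0,0,0,1.4]
    - [1,0.4,-1.7,0,0,0,1.4]
    - [1,0.3,-1.7,0,0,0,1.4]
    - [1,0.3,-1.7,0,0,0,1.4]
    - [1,0.2,-1.7,0,0,0,1.4]
    - [1,0.2,-1.7,0,0,0,1.4]
    - [1,0.1,-1.8,0,0,0,1.4]
    - [1,0.1,-1.8,0,0,0,1.4]
    - [1,0.1,-1.8,0,0,0,1.4]
    - [1,0,-1.7,0,0,0,1.4]

```text
time: 25.0
ee_pos: [0.5289, -0.1089, 0.1848]
tcp_rot: [180.0, 0.0, 173.9]
wrist_force: [0.6, 0.5, -1.0]
opening: 0.0098
```

Call:
arm_command:
  increments:
    - [1,0,-1.8,0,0,0,1.4]
    - [1,-0.1,-1.7,0.1,0,0,1.4]
    - [1,-0.1,-1.7,0,0,0,1.4]
    - [1,-0.1,-1.8,0.1,0,0,1.4]
    - [1,-0.2,-1.7,0,0,0,1.4]
    - [1,-0.2,-1.7,0.1,0,0,1.4]
    - [1,-0.3,-1.7,0,0,0,1.4]
    - [1,-0.3,-1.8,0.1,0,0,1.4]
    - [1,-0.4,-1.7,0,0,0,1.4]
    - [1,-0.4,-1.7,0.1,0,0,1.4]

```text
time: 26.25
ee_pos: [0.5124, -0.2829, 0.1798]
tcp_rot: [-180.0, 0.0, 159.9]
wrist_force: [0.6, -0.8, -0.5]
opening: 0.0096
```

Call:
arm_command:
  increments:
    - [1,0,-0.5,0,0,0,0]
    - [1,0,-0.3,0,0,0,0]
    - [1,0,0,0,0,0,0]
    - [1,0,0,0,0,0,0]
    - [1,0,0,0,0,0,0]

```text
time: 26.88
ee_pos: [0.5099, -0.2889, 0.1799]
tcp_rot: [-180.0, 0.0, 160.0]
wrist_force: [0.6, -0.8, -0.6]
opening: 0.0093
```

Run:
```python
from h import *
s=cam('scene');d=cam('side');c=cam('wrist');o=bot.get_obs();print(o['time'],o['ee_pos'],o['tcp_rot'],o['qd'].round(2),o['opening'],o['wrist_force'])
S=s['color'][80:350,140:400];D=d['color'][125:330,170:380]
r=lambda i,w,h:cv2.resize(i,(w,h),interpolation=cv2.INTER_CUBIC)
save(np.hstack([r(D,500,488),np.vstack([r(S,300,288),r(c['color'][184:384,128:428],300,200)])]),'f1.png')
```

```text
27.025 [ 0.50980885 -0.28900873  0.17981855] [1.79999314e+02 9.35345075e-04 1.59968674e+02] [-0.1   0.01  0.04 -0.13 -0.15 -0.01] 0.009519616144427746 [ 0.42585729  0.42852144 -0.0104732 ]
```

View pics/f1.png

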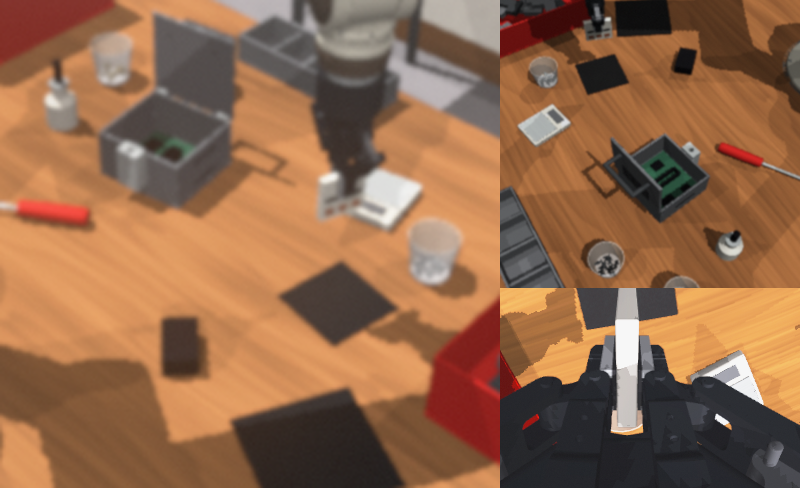

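The module is held upright over the small mat. The flap is open, the pin is in the vial, and the bystanders look unmoved. One 4 mm centring nudge, then settle and hand in.

Call:
arm_command:
  increments:
    - [1,-0.2,0,0,0,0,0]
    - [1,-0.2,0,0,0,0,0]
    - [1,0,0,0,0,0,0]
    - [1,0,0,0,0,0,0]
    - [1,0,0,0,0,0,0]
    - [1,0,0,0,0,0,0]
    - [1,0,0,0,0,0,0]

```text
time: 27.9
ee_pos: [0.5135, -0.2906, 0.1798]
tcp_rot: [-180.0, 0.0, 160.0]
wrist_force: [0.2, -0.1, -1.1]
opening: 0.0095
```

Run:
```python
from h import *
o=bot.get_obs();print(o['time'],o['ee_pos'],o['qd'].round(2),o['opening']);print(bot.job_done())
```

```text
27.9 [ 0.51349392 -0.2905692   0.17984414] [ 0.    0.01  0.2  -0.03  0.04 -0.02] 0.0095452029243208
the job is handed in; nothing more can be done
None
```

The job is done and handed in at 27.9 s; the hand-in reports no verdict. I pulled the pin, pushed it into the vial until the collar met the rim, and let go. Then I lifted the flap about 92° and released it. The module is held upright and still over the smaller mat, underside about 15 cm above the table.

**Last pictures:** the pin stands in the vial, the flap is open, and the module is gripped and upright. The visible bystanders look unmoved by eye; I did not measure them. The cup with brass screws is only partly in the last picture.

**Position:** two mat-centre measurements differed by about 5 mm. I aimed between them, and the last reading is within 4 mm of both.

**Forces and grip:** wrist readings stayed under about 10 N. The finger opening read about 1 mm under nominal on the pin and handle (0.5 mm on the module), but each was plainly held. No check failed.

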